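Seat the carrier plate in the inclined fixture and close the hold-down over it

ROBOT

A 6-joint arm with a two-finger parallel gripper is mounted at the origin on a cart in front of the work surface, level with it; the furniture and walls round the work are solid. World frame = base frame: x ahead of the robot, y to its left, z up, the work surface at z = 0. Lengths are in m, angles in degrees, forces in N, time in s.
With the tool pointing down it reaches from about 0.275 to 0.725 m from the base axis. Payload 5.6 kg.
Tool frame: the origin (TCP) lies on the mounting face of the last link; the fingertips stand 173 mm ahead of it and the grasp point (between the pads) lies 155 mm ahead of it; z points along the fingers, y is the line along which they close (so a half turn about z gives the same grasp; the last joint's range is limited). The gripper opens to 85 mm and grips with 20 to 120 N. Pads are 22 mm wide; open, the fingers measure 114 mm over their backs; the gripper's body (76 mm by 85 mm) begins 54 mm behind the grasp point. The pads swing forward as they close: fully open they stand 13 mm farther back than shut.
Start: joints at [86.322, 14.616, 6.199, 0, -81.583, -16.306], TCP at [0.188, 0.517, 0.405] pointing down, gripper open.
Joint ranges: [-168.99, 168.99], [-69.2, 112.95], [-62.41, 85.93], [-164.36, 98.24], [-168.68, -3.75], [-174.98, 174.98]. Speed limits (degrees/s): [147.25, 147.25, 180, 180, 180, 180].

INTERFACE

Orientations are given as a 3x3 rotation matrix whose columns are the frame's x, y, z axes.
In Python, from cell import manip, imaging gives the robot as it stands.
- The arm moves only by the tool send_rows, never from a script. Its argument "steps" is a list of rows, each an object of numbers: "x", "y", "z": the shift along the world's x, y, z normalised to -1 to 1, where 1 is 0.075 m; "rx", "ry", "rz": the turn, a rotation vector about the world's x, y, z normalised to -1 to 1, where 1 is 0.5 rad. A call has 1 to 20 rows; each row shifts and turns the commanded pose from where the row before left it; what a row does not reach is not made up. A row lasts 1/8 s, in which the tool goes at most 62.5 mm and 10.7 degrees, less where a joint would pass 70% of its speed; a pose out of reach is approached as far as the arm can. A call with a number of a shift or a turn outside -1 to 1 is refused whole. A call with a gripper value outside its range is refused whole. "hand" is the opening, from -1 (shut) to 1 (fully open), set as the call begins (left out, the last holds). The fingers move at their own pace and stop on an object; "newtons" is the grip in N (left out, the last holds). Time passes only in rows, so rows that do not move let the fingers close. It gives the time, the measured TCP pose, the force, the opening and the grip force at its end, in the units of the state.
- manip.get_obs(): the state, without advancing time (a new reading comes with each control period).
- imaging.read_camera(name): name is "scene" or "top" or "wrist"; returns (picture, depth): 420x560x3 uint8, red, green, blue; 420x560 float32, m along the optical axis (not along the pixel's ray), 0 where there is no reading.
- imaging.get_calibration(name): a dict with "K" (3x3 intrinsics, pixels), "position" and "orientation" of the camera in the world; the wrist camera has in their place "hand_eye" (4x4, takes a point from camera to tool coordinates, whose origin is the TCP and whose axes are the flange's). Camera axes: x right, y up, looking along -z (the intrinsics and any distortion apply to the point x, -y, -z); pixel columns grow to the right and rows downward; lengths in m; the calibration is good to about 2 mm. A picture is of the moment at which its call begins: read the wrist's pose just before it. get_calibration takes no time and is no camera call.
- manip.sign_off(): hands the job in; it is judged then, once.
The state is a dict: "t": time; "joint_positions": joint angles; "dq": joint speeds; "joint_efforts": joint torques, N m; "tool_pos": TCP position; "orientation": TCP orientation; "contact_force": force on the tool from outside, world axes, zero at the start; "ft_torque": the same for the moment, N m; "opening": finger opening in m; "grip_force": force on a finger pad.
Only numpy, scipy, OpenCV 4.12 (cv2) and the standard library are available. Lean on these libraries where they do the work, as an engineer would, in place of code of your own. Each camera call takes 0.05 s, during which the arm holds its last target. There are 200 camera calls.

TASK

Get the blue carrier plate clamped in the inclined inspection fixture: swing the yellow clamp frame right back to its stop, lay the plate in the nest and feel for the cross key until the plate drops over it, and press it gently down onto its seat to make sure that it sits fully home. Only then swing the frame down until both its rubber pads rest on the plate, and let go. Do not force the plate, and leave the bottle, jars and beaker where they stand.

Things in the scene. Friction and masses are not known exactly. Their poses are not given: they have to be found in the camera images.
- nest: Aluminium deck, 116 x 160 mm, on a dark base fixed to the worktop. Origin: middle of the nest floor, 45 mm up. z: normal of the floor, which leans 23 degrees (0.4 rad) from vertical towards -x, its low front, which faces the robot, turned 17 to 52 degrees to its left. x: up the slope; y: level, along the nest. A carrier fully home has its origin at z = 0, its y along this y.
- channel (a point): Centre of the nest's mouth, 13.5 mm above its floor. Two steel guide walls along y, inner faces at x = -33 and +33 mm, 13.5 mm high, with a lead-in that widens the mouth by 3 mm a side. Between them a fixed round steel cross key lies along x, 56 mm long, 10 mm thick, its top 6 mm above the floor. It is set anywhere within y = -12 to +12 mm of the middle: not measured, to be felt.
- carrier: Blue plate, 60 mm (its x) x 120 mm (its y) x 16 mm thick, 0.22 to 0.45 kg, flat on the worktop at the start. Origin: centre of its underside, z up. Symmetric: it may go into the nest either way round.
- rib (a point): Middle of the top of the white upright grip rib on the carrier, 47 mm above the plate's underside: 44 mm along x, 14 mm thick along y; thin white strips, for looks only, at its foot. Grip it across its thickness, the fingers closing along the plate's y.
- keyway (a point): Middle of the keyway in the carrier's underside: a groove across the whole plate along its x, 16 mm wide (y) and 7 mm deep. It drops over the key when within about 2.5 mm of it in y (the round key leads it in a little more); else the plate rides up to 6 mm high.
- clamp (a joint): Angle (rad) of the yellow clamp frame. 0: closed, parallel to the nest floor, its rubber pads just on a carrier that is fully home (about 0.1 if the carrier rides on the key). Grows as the frame swings up and back, away from the robot, to a stop at 2.05. Starts half open over the nest, 1.2 to 1.6. A stiff hinge: it stays where it is left and takes 2 to 3 N at the bar.
- clamp_hinge (a point): Middle of the clamp's hinge pin, which lies along the nest's y at x = 56, z = 22 mm of the nest frame. Two side bars, 10 mm thick, at y = -45 and +45 mm, 112 mm from the pin to the crossbar; each has a pad 56 mm from the pin.
- clamp_bar (a point): Middle of the red round crossbar at the free end of the clamp, 14 mm thick, 104 mm long along the nest's y; at angle a it is at x = 56 - 112 cos a, z = 22 + 112 sin a (mm, nest frame). Push the frame by it: against its front to open, from behind and then above to close.
- squeeze_bottle: White squeeze bottle, 45 mm across, 136 mm high; bystander. Origin: centre of its underside.
- jar_marked: Small jar with white lid, 44 mm across, 45 mm high; bystander. Origin: centre of its underside.
- beaker: Small clear beaker, 44 mm across, 42 mm high; bystander. Origin: centre of its underside.
- jar_blue: Small jar with blue content, 32 mm across, 28 mm high; bystander. Origin: centre of its underside.

How it is judged (in metres and radians):
On the way, in this order (a step that is already met when the one before it is completed fails the run):
1. The clamp frame is swung back to (within 0.2 rad of) its stop, with the carrier not yet in the nest (value of joint clamp above 1.85 rad and distance between carrier and nest above 0.1 m), for 0.1 s.
2. The carrier is fully home in the nest, flat on its floor, and is pressed down on it with at least 6 N, the clamp still open (z of carrier in the frame of nest between -0.003 and 0.002 m and angle between the z axis of carrier and the z axis of nest, either way round below 0.035 rad and angle between the y axis of carrier and the y axis of nest, either way round below 0.09 rad and x of carrier in the frame of nest between -0.006 and 0.006 m and y of carrier in the frame of nest between -0.022 and 0.022 m and contact force between carrier and fixture above 6 N and value of joint clamp above 1.2 rad), for 0.1 s.
At the end, for the whole second after the job is handed in: The carrier lies fully home in the nest (underside within 2 mm of the floor, flat to 2 degrees, along the nest to 5 degrees, within 6 mm of the channel's middle and 22 mm of the nest's middle lengthwise), the clamp frame is closed on it (joint clamp between -0.04 and 0.05), all at rest and released (z of carrier in the frame of nest between -0.003 and 0.002 m and angle between the z axis of carrier and the z axis of nest, either way round below 0.035 rad and angle between the y axis of carrier and the y axis of nest, either way round below 0.09 rad and x of carrier in the frame of nest between -0.006 and 0.006 m and y of carrier in the frame of nest between -0.022 and 0.022 m and value of joint clamp between -0.04 and 0.05 rad and linear speed of carrier below 0.01 m/s and not (contact force between the fingers and anything else above 0.3 N)); the robot touches nothing.
It fails at once if the carrier is forced: more than 90 N between it and the fixture while the clamp is open (contact force between carrier and fixture above 90 N and value of joint clamp above 0.5 rad).
It fails at once if a bystander (bottle, jars, beaker) is shifted by more than 30 mm or tipped (distance of any of squeeze_bottle, jar_marked, beaker, jar_blue from where it was at the start of the episode above 0.03 m or angle between any of squeeze_bottle, jar_marked, beaker, jar_blue's own z axis and vertical above 0.5 rad).
It also fails if it takes over 64 s, if anything falls off the work surface, if the arm or the gripper's body presses on something with over 40 N, if the wrist force passes 120 N, or if a joint passes its speed limit or range.

## Working session

There is one attempt and no reset: what is moved stays moved. The work goes in short steps, Python scripts to look and compute and a tool call to move; the robot and the scene stay as the last step left them, time stands still between calls to the robot, and variables do not carry over. Pictures are saved under pics/ and viewed, at most 10 in all, crops included, and the job is handed in when it is done.

Besides the shell and the picture viewer there is one more tool, called after "Request:" as name(argument=value, ...), one argument or row to a line, values as JSON. send_rows: Moves the arm, as the interface text tells. Scaled input: -1 to 1 covers 0.075 m each way for a shift and 0.5 rad each way for a turn. Its arguments: {"type":"object","properties":{"steps":{"type":"array","items":{"type":"object","properties":{"x":{"type":"number","minimum":-1,"maximum":1},"y":{"type":"number","minimum":-1,"maximum":1},"z":{"type":"number","minimum":-1,"maximum":1},"rx":{"type":"number","minimum":-1,"maximum":1},"ry":{"type":"number","minimum":-1,"maximum":1},"rz":{"type":"number","minimum":-1,"maximum":1}}}},"hand":{"type":"number"},"newtons":{"type":"number"}},"required":["steps"]}

```bash
ls; mkdir -p pics; cat > h.py <<'E'
import numpy as np, cv2
from cell import manip, imaging
def world(name,pts,depth,cal,pose=None):
    K=cal["K"];out=[]
    for u,v in pts:
        d=float(depth[int(round(v)),int(round(u))])
        p=np.array([(u-K[0][2])/K[0][0]*d,-(v-K[1][2])/K[1][1]*d,-d])
        out.append(np.array(cal["orientation"])@p+np.array(cal["position"]))
    return np.array(out)
E
python3 - <<'E'
from h import *
ims=[]
for n in ("scene","top"):
    p,d=imaging.read_camera(n); np.savez(n,p=p,d=d)
    cv2.imwrite(f"pics/{n}0.png",cv2.resize(p[:,:,::-1],(800,600)))
    c=imaging.get_calibration(n); print(n,{k:np.round(v,3).tolist() if k!='x' else v for k,v in c.items() if not isinstance(v,str)})
print(manip.get_obs())
E
```

```text
pics
scene {'K': [[529.443, 0.0, 279.473], [0.0, 529.443, 193.72], [0.0, 0.0, 1.0]], 'position': [0.241, 0.592, 0.927], 'orientation': [[-0.846, 0.421, -0.327], [-0.533, -0.659, 0.531], [0.008, 0.623, 0.782]]}
top {'K': [[534.673, 0.0, 271.989], [0.0, 534.673, 205.074], [0.0, 0.0, 1.0]], 'position': [0.405, -0.002, 1.036], 'orientation': [[0.067, 0.975, -0.21], [-0.998, 0.066, -0.012], [0.002, 0.211, 0.978]]}
{'t': 0.1, 'joint_positions': array([ 8.63243642e+01,  1.46483682e+01,  6.13959141e+00, -2.22133775e-02,
       -8.15841414e+01, -1.63059572e+01]), 'dq': array([ 0.09859902, -0.07745607,  0.09738342,  0.1110007 ,  0.04424073,
        0.02685839]), 'joint_efforts': array([-2.52074300e-03, -3.87602913e+01,  2.38474292e+01,  5.37794083e+00,
       -3.76274635e-03,  2.06811357e-06]), 'tool_pos': array([0.18784323, 0.51677222, 0.40391351]), 'orientation': array([[ 9.39782974e-01, -3.41771450e-01, -4.86697764e-04],
       [-3.41771786e-01, -9.39781627e-01, -1.59379317e-03],
       [ 8.73233858e-05,  1.66415925e-03, -9.99998611e-01]]), 'contact_force': array([-1.55042162, -0.66259242,  0.00852767]), 'ft_torque': array([ 0.00705269, -0.03005704, -0.01073444]), 'grip_force': 0.0, 'opening': 0.08552021193990048}
```

View pics/scene0.png

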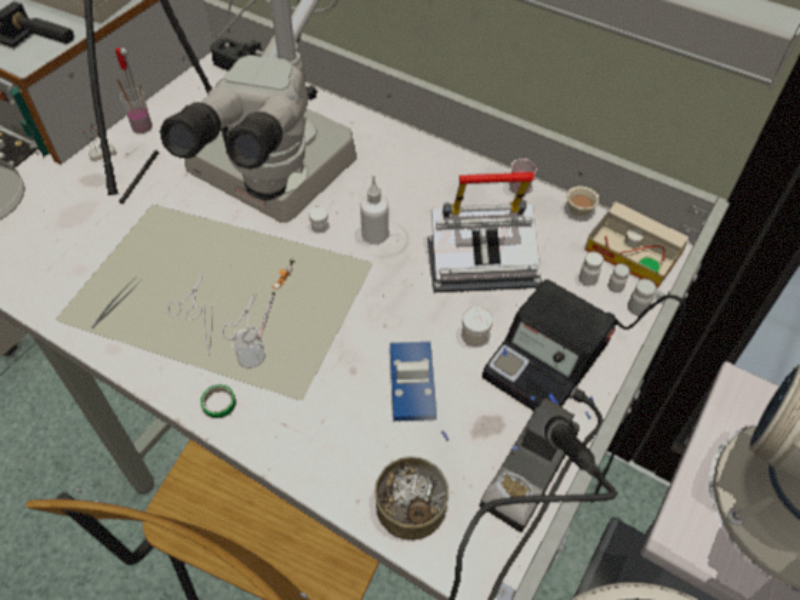

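View pics/top0.png

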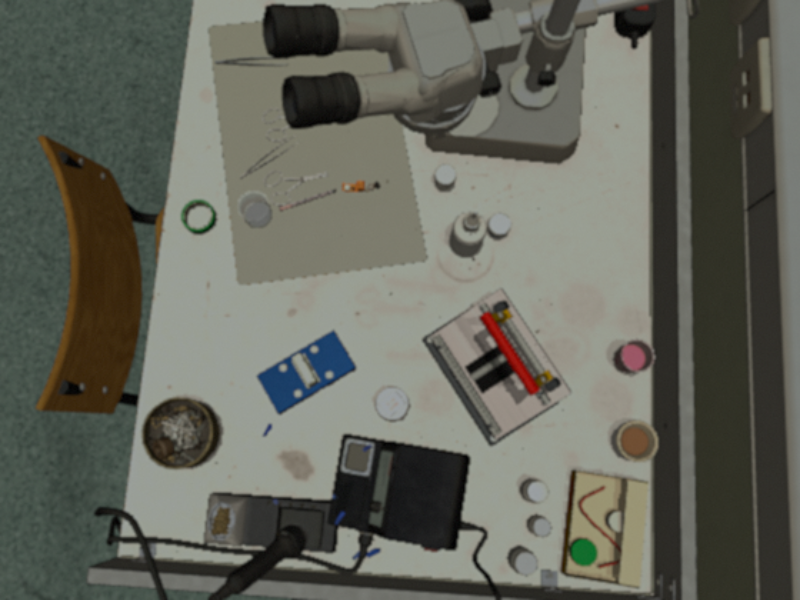

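The scene view (800x600) shows the carrier at about (412,380), the nest at (485,245) with its red bar at (495,178), the bottle at (375,215) and a white-lidded jar at (477,325). In the top view the carrier is at (306,372), the nest at (497,366), the bar at (510,355), the jar at (392,403) and the bottle at (468,232).

```bash
cat >> h.py <<'E'
def cloud(p,d,cal):
    K=np.array(cal["K"]); v,u=np.mgrid[:420,:560]
    c=np.stack([(u-K[0,2])/K[0,0]*d,-(v-K[1,2])/K[1,1]*d,-d],-1)
    return c@np.array(cal["orientation"]).T+np.array(cal["position"])
E
python3 - <<'E'
from h import *
for n in ("scene","top"):
    z=np.load(n+".npz");p,d=z["p"],z["d"];W=cloud(p,d,imaging.get_calibration(n))
    hsv=cv2.cvtColor(p,cv2.COLOR_RGB2HSV);H,S,V=[hsv[...,i].astype(int) for i in range(3)]
    ok=d>0
    blue=ok&(H>100)&(H<125)&(S>130)&(abs(W[...,2]-.016)<.006)
    k=cv2.connectedComponentsWithStats(blue.astype(np.uint8));i=1+np.argmax(k[2][1:,4])
    P=W[k[1]==i]; print(n,"carrier",cv2.minAreaRect((P[:,:2]*1000).astype(np.float32)),np.median(P[:,2]))
    red=ok&((H<8)|(H>172))&(S>170)&(V>80)
    k=cv2.connectedComponentsWithStats(red.astype(np.uint8));i=1+np.argmax(k[2][1:,4])
    P=W[k[1]==i];c=P.mean(0);u,s,vt=np.linalg.svd(P-c);t=(P-c)@vt[0]
    print("bar",c.round(4),vt[0].round(3),"ends",(c+vt[0]*np.percentile(t,1)).round(4),(c+vt[0]*np.percentile(t,99)).round(4),k[2][i])
    # table
    for nm,uv in {"top":[(392,403),(468,222),(498,225),(445,178),(257,210),(360,455),(410,490),(440,60),(633,357),(636,440)],"scene":[(477,320),(375,190),(318,213),(248,350),(565,300),(523,170),(582,198)]}.items():
        if nm==n:print(world(n,[(a*.7,b*.7) for a,b in uv],d,imaging.get_calibration(n)).round(3).tolist())
    # deck: points with normal lean 23deg near the bar
    near=ok&(np.hypot(W[...,0]-c[0],W[...,1]-c[1])<.11)&(W[...,2]>.01)
    gu=np.cross(np.roll(W,-2,1)-np.roll(W,2,1),np.roll(W,-2,0)-np.roll(W,2,0));nn=gu/(np.linalg.norm(gu,axis=-1,keepdims=True)+1e-12);nn*=np.sign(nn[...,2:])
    m=near&(abs(nn[...,2]-.92)<.05)&(S<90)
    P=W[m]
    best=None;rng=np.random.default_rng(0)
    for _ in range(3000):
        a=P[rng.choice(len(P),3)];q=np.cross(a[1]-a[0],a[2]-a[0]);l=np.linalg.norm(q)
        if l<1e-5:continue
        q/=l;q*=np.sign(q[2])
        if abs(q[2]-.92)>.03:continue
        r=abs((P-a[0])@q)<.0015
        if best is None or r.sum()>best[0]:best=(r.sum(),r)
    Q=P[best[1]];cc=Q.mean(0);q=np.linalg.svd(Q-cc)[2][2];q*=np.sign(q[2])
    print("plane",len(P),best[0],cc.round(4),q.round(4),"yaw",np.degrees(np.arctan2(-q[1],-q[0])))
    cr=p[150:360,250:450] if n=="top" else p[110:220,280:400]
    cv2.imwrite(f"pics/{n}_crop.png",cv2.resize(cr[:,:,::-1],None,fx=(3.5 if n=="top" else 6) if n!="top" else 2.8,fy=5.4 if n=="scene" else 2.8,interpolation=cv2.INTER_CUBIC))
# height map summary
z=np.load("top.npz");W=cloud(z["p"],z["d"],imaging.get_calibration("top"))
hm=np.zeros((18,24))
for x,y,h in W[z["d"]>0]:
    i=int((x-.1)/.04);j=int((y+.5)/.04)
    if 0<=i<18 and 0<=j<24:hm[i,j]=max(hm[i,j],h)
print("y:",(np.arange(24)*4-50))
for i in range(18):print(10+4*i,(hm[i]*1000).astype(int))
E
```

```text
scene carrier ((525.6744384765625, 129.53436279296875), (27.392683029174805, 117.11910247802734), 41.454612731933594) 0.016502235461677284
bar [ 0.5261 -0.125   0.1958] [ 0.806  0.592 -0.   ] ends [ 0.487  -0.1537  0.1958] [ 0.5673 -0.0947  0.1958] [322 121  52   8 270]
[[0.474, -0.001, 0.042], [0.703, -0.085, 0.11], [0.796, -0.056, 0.032], [0.736, 0.2, 0.008], [0.376, -0.067, 0.086], [0.564, -0.335, 0.023], [0.451, -0.329, 0.021]]
plane 1096 414 [ 0.5372 -0.1297  0.0488] [-0.229   0.3175  0.9202] yaw -54.195518279536806
top carrier ((509.7762756347656, 113.87298583984375), (58.028846740722656, 116.02226257324219), 34.67138671875) 0.017355069709126814
bar [ 0.5272 -0.1293  0.1943] [-0.819 -0.571  0.051] ends [ 0.5683 -0.1007  0.1918] [ 0.487  -0.1574  0.1969] [337 219  40  57 490]
[[0.473, -0.003, 0.047], [0.702, -0.084, 0.112], [0.726, -0.132, 0.031], [0.789, -0.056, 0.033], [0.734, 0.205, 0.004], [0.406, 0.033, 0.039], [0.368, -0.032, 0.087], [0.813, -0.029, 0.308], [0.557, -0.319, 0.026], [0.449, -0.325, 0.021]]
plane 1085 537 [ 0.526  -0.1319  0.0478] [-0.2242  0.3171  0.9215] ya
[... 1111 characters left out ...]
17 216 411  52   7  75  97 202 201  47   7   6  22  20   6   6
   7   7   6   0   0  19]
58 [  0   0 217 408 411   6   6   6  97 146  55  11   7   7   6   6   6   6
   6   6   6   0   0  20]
62 [  0   0 217 411 411   7   7   7   7  75   6   6   8   7   7   7   6   7
   7   7   6   0   0  20]
66 [  0   0 217 410 411   6   9   7   6  82 111   7   7   7   8   8   7   7
   6  18   7   0   0  20]
70 [  0   0 216 411 411   7   7   7  33  83 140   7   8 314 347 351  14  48
  46  22  19   0   0  13]
74 [  0   0 217 411 412   5   6   6  29  33  34 297 311 333 350 353  13  48
   7  13   6   0   0   0]
78 [  0   0 216 410 410   7   6   7   7   6 308 312 311 319 330 352 348  13
  10   6   6   0   0   0]
```

```bash
cat >> h.py <<'E'
def nestR(psi,t=0.4):
    c,s=np.cos(psi),np.sin(psi)
    x=np.array([c*np.cos(t),s*np.cos(t),np.sin(t)]);y=np.array([-s,c,0]);return np.stack([x,y,np.cross(x,y)],1)
E
python3 - <<'E'
from h import *
psi=np.radians(-54.6);R=nestR(psi);print(R.round(3).tolist())
o=np.array([.53,-.135,.045]);vis=[]
for n in ("top","scene"):
    z=np.load(n+".npz");p,d=z["p"],z["d"];W=cloud(p,d,imaging.get_calibration(n))
    tab=(d>0)&(abs(W[...,0]-.5)<.25)&(abs(W[...,1])<.35)&(abs(W[...,2])<.012);print(n,"table z",np.median(W[tab][:,2]))
    L=(W-o)@R
    m=(d>0)&(abs(L)<[.12,.12,.16]).all(-1)
    Lm=L[m];C=p[m]
    zz=Lm[:,2]
    h,e=np.histogram(zz[(abs(Lm[:,0])<.06)&(abs(Lm[:,1])<.09)],bins=np.arange(-.02,.03,.001));print(dict(zip((e[:-1]*1000).round().astype(int).tolist(),h.tolist())))
    im=np.zeros((240,240,3),np.uint8);hm=np.full((240,240),-99.)
    for l,c in zip(Lm,C):
        if l[2]>.05:continue
        i=int(120-l[0]*1000);j=int(120-l[1]*1000)
        cv2.circle(im,(j,i),1,c[::-1].tolist(),-1);cv2.circle(hm,(j,i),1,l[2]*1000,-1)
    hv=cv2.applyColorMap(np.clip((hm+20)*6,0,255).astype(np.uint8),cv2.COLORMAP_JET)
    vis.append(np.hstack([im,hv]))
V=cv2.resize(np.vstack(vis),(600,600),interpolation=cv2.INTER_NEAREST)
cv2.imwrite("pics/nest.png",V)
E
```

```text
[[0.534, 0.815, -0.226], [-0.751, 0.579, 0.317], [0.389, 0.0, 0.921]]
top table z 0.0015316909310656435
{-20: 6, -19: 6, -18: 3, -17: 5, -16: 6, -15: 4, -14: 6, -13: 11, -12: 19, -11: 16, -10: 9, -9: 9, -8: 11, -7: 1, -6: 2, -5: 0, -4: 0, -3: 0, -2: 6, -1: 17, 0: 79, 1: 194, 2: 421, 3: 660, 4: 733, 5: 628, 6: 393, 7: 191, 8: 96, 9: 60, 10: 54, 11: 45, 12: 57, 13: 60, 14: 62, 15: 84, 16: 72, 17: 62, 18: 73, 19: 47, 20: 26, 21: 8, 22: 3, 23: 3, 24: 3, 25: 5, 26: 18, 27: 23, 28: 41}
scene table z 0.0010566376223715146
{-20: 7, -19: 10, -18: 12, -17: 24, -16: 28, -15: 46, -14: 39, -13: 43, -12: 35, -11: 17, -10: 6, -9: 7, -8: 6, -7: 8, -6: 10, -5: 4, -4: 13, -3: 17, -2: 56, -1: 86, 0: 194, 1: 302, 2: 425, 3: 481, 4: 436, 5: 301, 6: 181, 7: 128, 8: 78, 9: 54, 10: 49, 11: 63, 12: 53, 13: 56, 14: 65, 15: 79, 16: 93, 17: 79, 18: 54, 19: 24, 20: 15, 21: 4, 22: 8, 23: 7, 24: 4, 25: 21, 26: 19, 27: 21, 28: 33}
```

View pics/nest.png

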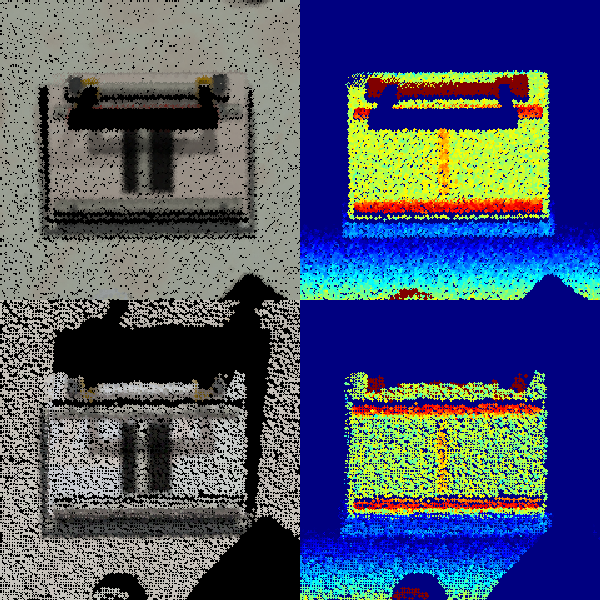

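The rectified nest views clearly show the two walls, the deck outline and the cross key (orange strip at x≈443 px) slightly off the middle. I'll extract numbers from these.

```bash
cat > nestfit.py <<'E'
from h import *
def fit(L,tag):
    fl=L[(abs(L[:,0])<.06)&(abs(L[:,1])<.09)]
    z0=np.median(fl[(abs(fl[:,2]-.004)<.004)][:,2])
    q=L[(abs(L[:,2]-z0)<.003)&(abs(L[:,0])<.08)&(abs(L[:,1])<.1)]
    A=np.c_[q[:,0],q[:,1],np.ones(len(q))];s=np.linalg.lstsq(A,q[:,2],rcond=None)[0]
    print(tag,"z0",(z0*1e3).round(2),"slopes",s.round(4),"x",(np.percentile(q[:,0],[.5,2,98,99.5])*1e3).round(1),"y",(np.percentile(q[:,1],[.5,2,98,99.5])*1e3).round(1))
    w=L[(L[:,2]>z0+.0105)&(L[:,2]<z0+.0165)&(abs(L[:,1])<.08)]
    for lo,hi in ((-.07,0),(.0,.045)):
        k=w[(w[:,0]>lo)&(w[:,0]<hi)]
        if len(k)>20: print("  wall x",(np.percentile(k[:,0],[5,50,95])*1e3).round(1),"y",(np.percentile(k[:,1],[1,99])*1e3).round(1),"slope",np.polyfit(k[:,1],k[:,0],1)[0].round(4),len(k))
    k=L[(L[:,2]>z0+.0035)&(L[:,2]<z0+.0085)&(abs(L[:,0]+.005)<.022)&(abs(L[:,1])<.04)]
    h,e=np.histogram(k[:,1],np.arange(-.04,.041,.004));i=h.argmax();c=e[i]+.002
    k=k[abs(k[:,1]-c)<.007];print("  key y",(np.median(k[:,1])*1e3).round(2),(k[:,1].mean()*1e3).round(2),len(k))
E
python3 - <<'E'
from nestfit import *
R=nestR(np.radians(-54.6));o=np.array([.53,-.135,.045])
for n in ("top","scene"):
    z=np.load(n+".npz");p,d=z["p"],z["d"];W=cloud(p,d,imaging.get_calibration(n))
    L=(W-o)@R; m=(d>0)&(abs(L)<[.12,.12,.16]).all(-1); fit(L[m],n)
    hsv=cv2.cvtColor(p,cv2.COLOR_RGB2HSV)
    r=m&((hsv[...,0]<8)|(hsv[...,0]>172))&(hsv[...,1]>170)&(hsv[...,2]>80)
    print("  bar",np.median(L[r],0).round(4), "y",np.percentile(L[r][:,1],[1,99]).round(4))
    # rib of carrier
    k=(d>0)&(np.hypot(W[...,0]-.51,W[...,1]-.114)<.045)&(W[...,2]>.040)&(W[...,2]<.06)
    print("  rib",cv2.minAreaRect((W[k][:,:2]*1000).astype(np.float32)),W[k].mean(0).round(4))
E
```

```text
top z0 4.41 slopes [-0.0024  0.0025  0.0044] x [-53.8 -49.8  60.3  61.6] y [-77.7 -76.2  79.1  80.9]
  wall x [-48.5 -45.1 -41.2] y [-71.9  73.8] slope -0.005 279
  wall x [29.1 33.7 35.5] y [-72.8  75.9] slope -0.0053 73
  key y 4.89 4.96 91
  bar [0.053  0.0003 0.1438] y [-0.0479  0.0513]
  rib ((509.316162109375, 115.1888656616211), (42.90412902832031, 14.064200401306152), 34.6351203918457) [0.5091 0.1148 0.0478]
scene z0 3.62 slopes [-0.0011  0.0022  0.0035] x [-53.8 -52.5  53.4  59. ] y [-75.6 -73.6  81.1  82.9]
  wall x [-48.3 -45.5 -42.1] y [-68.9  77.2] slope 0.0 183
  wall x [27.4 32.1 36.3] y [-67.2  76.7] slope -0.0044 205
  key y 6.95 7.08 52
  bar [0.0487 0.0013 0.1432] y [-0.0459  0.0538]
  rib ((510.4335021972656, 116.01266479492188), (42.989349365234375, 16.034252166748047), 33.32670211791992) [0.5105 0.1172 0.0466]
```

Request:
send_rows(
  hand=-1,
  steps=[
    {"x": 0.29, "y": -0.568, "rz": -0.0863},
    {"x": 0.29, "y": -0.568, "rz": -0.0863},
    {"x": 0.29, "y": -0.568, "rz": -0.0863},
    {"x": 0.29, "y": -0.568, "rz": -0.0863},
    {"x": 0.29, "y": -0.568, "rz": -0.0863},
    {"x": 0.29, "y": -0.568, "rz": -0.0863},
    {"x": 0.29, "y": -0.568, "rz": -0.0863},
    {"x": 0.29, "y": -0.568, "rz": -0.0863},
    {"x": 0.29, "y": -0.568, "rz": -0.0863},
    {"x": 0.29, "y": -0.568, "rz": -0.0863},
    {"x": 0.29, "y": -0.568, "rz": -0.0863},
    {"x": 0.29, "y": -0.568, "rz": -0.0863},
    {"x": 0.29, "y": -0.568, "rz": -0.0863},
    {"x": 0.29, "y": -0.568, "rz": -0.0863},
    {},
  ],
)

```text
invalid input at $.steps[0]: expected keys x, y, z, rx, ry, rz
```

Request:
send_rows(
  hand=-1,
  steps=[
    {"x": 0.29, "y": -0.568, "z": 0, "rx": 0, "ry": 0, "rz": -0.0863},
    {"x": 0.29, "y": -0.568, "z": 0, "rx": 0, "ry": 0, "rz": -0.0863},
    {"x": 0.29, "y": -0.568, "z": 0, "rx": 0, "ry": 0, "rz": -0.0863},
    {"x": 0.29, "y": -0.568, "z": 0, "rx": 0, "ry": 0, "rz": -0.0863},
    {"x": 0.29, "y": -0.568, "z": 0, "rx": 0, "ry": 0, "rz": -0.0863},
    {"x": 0.29, "y": -0.568, "z": 0, "rx": 0, "ry": 0, "rz": -0.0863},
    {"x": 0.29, "y": -0.568, "z": 0, "rx": 0, "ry": 0, "rz": -0.0863},
    {"x": 0.29, "y": -0.568, "z": 0, "rx": 0, "ry": 0, "rz": -0.0863},
    {"x": 0.29, "y": -0.568, "z": 0, "rx": 0, "ry": 0, "rz": -0.0863},
    {"x": 0.29, "y": -0.568, "z": 0, "rx": 0, "ry": 0, "rz": -0.0863},
    {"x": 0.29, "y": -0.568, "z": 0, "rx": 0, "ry": 0, "rz": -0.0863},
    {"x": 0.29, "y": -0.568, "z": 0, "rx": 0, "ry": 0, "rz": -0.0863},
    {"x": 0.29, "y": -0.568, "z": 0, "rx": 0, "ry": 0, "rz": -0.0863},
    {"x": 0.29, "y": -0.568, "z": 0, "rx": 0, "ry": 0, "rz": -0.0863},
    {"x": 0, "y": 0, "z": 0, "rx": 0, "ry": 0, "rz": 0},
  ],
)

```text
t: 1.98
tool_pos: [0.4932, -0.0818, 0.4035]
orientation: [[0.576, -0.818, -0.002], [-0.818, -0.576, -0.001], [-0.001, 0.002, -1.0]]
contact_force: [-1.4, 0.5, 0.7]
opening: 0.0001
grip_force: 0.0
```

Request:
send_rows(
  steps=[
    {"x": 0, "y": 0, "z": -0.4, "rx": 0, "ry": 0, "rz": 0},
    {"x": 0, "y": 0, "z": -0.4, "rx": 0, "ry": 0, "rz": 0},
    {"x": 0.093, "y": -0.13, "z": 0, "rx": 0, "ry": 0, "rz": 0},
    {"x": 0.093, "y": -0.13, "z": 0, "rx": 0, "ry": 0, "rz": 0},
    {"x": 0.093, "y": -0.13, "z": 0, "rx": 0, "ry": 0, "rz": 0},
    {"x": 0.062, "y": -0.087, "z": 0, "rx": 0, "ry": 0, "rz": 0},
    {"x": 0.062, "y": -0.087, "z": 0, "rx": 0, "ry": 0, "rz": 0},
    {"x": 0.062, "y": -0.087, "z": 0, "rx": 0, "ry": 0, "rz": 0},
    {"x": 0.062, "y": -0.087, "z": 0, "rx": 0, "ry": 0, "rz": 0},
    {"x": 0.062, "y": -0.087, "z": 0, "rx": 0, "ry": 0, "rz": 0},
    {"x": 0.062, "y": -0.087, "z": 0, "rx": 0, "ry": 0, "rz": 0},
  ],
)

```text
t: 3.35
tool_pos: [0.5416, -0.1484, 0.3446]
orientation: [[0.579, -0.815, -0.0], [-0.815, -0.579, -0.0], [0.0, 0.0, -1.0]]
contact_force: [-1.2, 1.1, 2.0]
opening: -0.0001
grip_force: 1.1
```

Request:
send_rows(
  steps=[
    {"x": 0.039, "y": -0.054, "z": 0, "rx": 0, "ry": 0, "rz": 0},
    {"x": 0, "y": 0, "z": 0, "rx": 0, "ry": 0, "rz": 0},
  ],
)

```text
t: 3.6
tool_pos: [0.5445, -0.1524, 0.3445]
orientation: [[0.579, -0.815, -0.0], [-0.815, -0.579, -0.001], [0.0, 0.0, -1.0]]
contact_force: [0.4, -0.7, -0.3]
opening: -0.0001
grip_force: 0.0
```

Request:
send_rows(
  steps=[
    {"x": 0.031, "y": -0.0435, "z": 0, "rx": 0, "ry": 0, "rz": 0},
    {"x": 0.031, "y": -0.0435, "z": 0, "rx": 0, "ry": 0, "rz": 0},
  ],
)

```text
t: 3.85
tool_pos: [0.5476, -0.1568, 0.3443]
orientation: [[0.58, -0.815, -0.004], [-0.815, -0.58, 0.005], [-0.007, 0.001, -1.0]]
contact_force: [-12.9, 21.0, 13.1]
opening: -0.0002
grip_force: 12.1
```

Request:
send_rows(
  steps=[
    {"x": -0.155, "y": 0.217, "z": 0, "rx": 0, "ry": 0, "rz": 0},
    {"x": -0.155, "y": 0.217, "z": 0, "rx": 0, "ry": 0, "rz": 0},
    {"x": 0, "y": 0, "z": 0.4, "rx": 0, "ry": 0, "rz": 0},
    {"x": 0, "y": 0, "z": 0.4, "rx": 0, "ry": 0, "rz": 0},
    {"x": -0.021, "y": 0.354, "z": 0, "rx": 0, "ry": 0, "rz": 0.346},
    {"x": -0.021, "y": 0.354, "z": 0, "rx": 0, "ry": 0, "rz": 0.346},
    {"x": -0.021, "y": 0.354, "z": 0, "rx": 0, "ry": 0, "rz": 0.346},
    {"x": -0.021, "y": 0.354, "z": 0, "rx": 0, "ry": 0, "rz": 0.346},
    {"x": -0.021, "y": 0.354, "z": 0, "rx": 0, "ry": 0, "rz": 0.346},
    {"x": -0.021, "y": 0.354, "z": 0, "rx": 0, "ry": 0, "rz": 0.346},
    {"x": -0.021, "y": 0.354, "z": 0, "rx": 0, "ry": 0, "rz": 0.346},
    {"x": -0.021, "y": 0.354, "z": 0, "rx": 0, "ry": 0, "rz": 0.346},
    {"x": -0.021, "y": 0.354, "z": 0, "rx": 0, "ry": 0, "rz": 0.346},
    {"x": 0, "y": 0, "z": 0, "rx": 0, "ry": 0, "rz": 0},
    {"x": 0, "y": 0, "z": 0, "rx": 0, "ry": 0, "rz": 0},
  ],
  hand=1,
)

```text
t: 5.72
tool_pos: [0.5115, 0.1127, 0.4047]
orientation: [[0.824, 0.567, 0.0], [0.567, -0.824, -0.0], [0.0, 0.0, -1.0]]
contact_force: [-0.4, 0.2, -0.2]
opening: 0.0855
grip_force: 0.0
```

```bash
cat >> h.py <<'E'
def wristcloud(tag):
    o=manip.get_obs();p,d=imaging.read_camera("wrist");cal=imaging.get_calibration("wrist")
    T=np.eye(4);T[:3,:3]=o["orientation"];T[:3,3]=o["tool_pos"];T=T@np.array(cal["hand_eye"])
    np.savez(tag,p=p,d=d,T=T)
    return p,d,cloud(p,d,{"K":cal["K"],"orientation":T[:3,:3],"position":T[:3,3]}),o
E
python3 - <<'E'
from h import *
p,d,W,o=wristcloud("w1");print(o["tool_pos"].round(4),o["orientation"].round(3).tolist(),o["contact_force"])
tab=(d>0)&(abs(W[...,2])<.012);print("table",np.median(W[tab][:,2]))
hsv=cv2.cvtColor(p,cv2.COLOR_RGB2HSV);H,S=hsv[...,0].astype(int),hsv[...,1].astype(int)
b=(d>0)&(H>100)&(H<125)&(S>130)&(abs(W[...,2]-.016)<.006)&(np.hypot(W[...,0]-.51,W[...,1]-.114)<.08)
print("plate",cv2.minAreaRect((W[b][:,:2]*1000).astype(np.float32)),b.sum(),np.median(W[b][:,2]))
k=(d>0)&(np.hypot(W[...,0]-.51,W[...,1]-.114)<.035)&(W[...,2]>.040)&(W[...,2]<.055)
print("rib",cv2.minAreaRect((W[k][:,:2]*1000).astype(np.float32)),k.sum(),np.median(W[k][:,2]))
n="top";q,dd=imaging.read_camera(n);W2=cloud(q,dd,imaging.get_calibration(n))
hs=cv2.cvtColor(q,cv2.COLOR_RGB2HSV);r=(dd>0)&((hs[...,0]<8)|(hs[...,0]>172))&(hs[...,1]>170)&(abs(W2[...,2]-.2)<.03)
L=(W2-[.5282,-.1278,.045])@nestR(np.radians(-54.6));print("bar",np.median(L[r],0).round(4),r.sum())
cv2.imwrite("pics/w1.png",p[:,:,::-1])
E
```

```text
[0.5115 0.1127 0.4047] [[0.824, 0.567, 0.0], [0.567, -0.824, -0.0], [0.0, 0.0, -1.0]] [-0.39851447  0.23979624 -0.20247668]
table 0.0009737742791185167
plate ((565.5222778320312, 85.00083923339844), (0.0, 0.0), 0.0) 1 0.01636805102697958
rib ((512.219970703125, 116.49559020996094), (43.517459869384766, 13.888288497924805), 34.83737564086914) 531 0.04725113643346823
bar [ 0.109  -0.0019  0.1291] 440
```

View pics/w1.png

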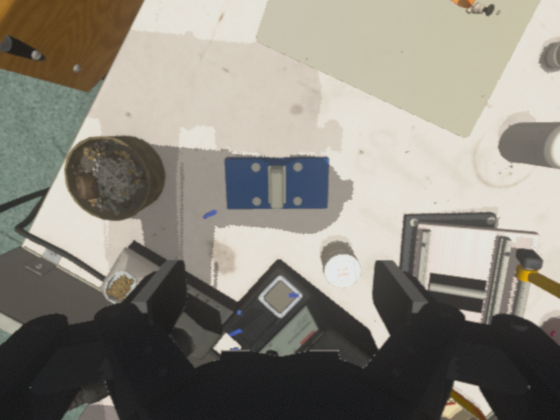

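The wrist view shows the carrier centred at (277,183), with its rib upright there, and the nest with the opened frame at lower right. The frame is at its stop, so I'll go and grasp the rib.

Request:
send_rows(
  steps=[
    {"x": 0, "y": 0.047, "z": -0.6, "rx": 0, "ry": 0, "rz": 0},
    {"x": 0, "y": 0, "z": -0.6, "rx": 0, "ry": 0, "rz": 0},
    {"x": 0, "y": 0, "z": -0.6, "rx": 0, "ry": 0, "rz": 0},
    {"x": 0, "y": 0, "z": -0.6, "rx": 0, "ry": 0, "rz": 0},
    {"x": 0, "y": 0, "z": -0.2, "rx": 0, "ry": 0, "rz": 0},
    {"x": 0, "y": 0, "z": -0.2, "rx": 0, "ry": 0, "rz": 0},
    {"x": 0, "y": 0, "z": 0, "rx": 0, "ry": 0, "rz": 0},
  ],
)

```text
t: 6.7
tool_pos: [0.5117, 0.1165, 0.1948]
orientation: [[0.823, 0.568, 0.0], [0.568, -0.823, -0.0], [0.0, 0.0, -1.0]]
contact_force: [-0.1, -0.3, -0.4]
opening: 0.0852
grip_force: 0.0
```

Request:
send_rows(
  hand=-1,
  newtons=60,
  steps=[
    {"x": 0, "y": 0, "z": 0, "rx": 0, "ry": 0, "rz": 0},
    {"x": 0, "y": 0, "z": 0, "rx": 0, "ry": 0, "rz": 0},
    {"x": 0, "y": 0, "z": 0, "rx": 0, "ry": 0, "rz": 0},
    {"x": 0, "y": 0, "z": 0, "rx": 0, "ry": 0, "rz": 0},
    {"x": 0, "y": 0, "z": 0, "rx": 0, "ry": 0, "rz": 0},
  ],
)

```text
t: 7.32
tool_pos: [0.5116, 0.1166, 0.1952]
orientation: [[0.823, 0.568, 0.001], [0.568, -0.823, 0.0], [0.001, 0.0, -1.0]]
contact_force: [-0.7, -0.4, 2.9]
opening: 0.0128
grip_force: 59.7
```

Request:
send_rows(
  steps=[
    {"x": 0, "y": 0, "z": 0.35, "rx": 0, "ry": 0, "rz": 0},
    {"x": 0, "y": 0, "z": 0.6, "rx": 0, "ry": 0, "rz": 0},
    {"x": 0, "y": 0, "z": 0.6, "rx": 0, "ry": 0, "rz": 0},
    {"x": 0, "y": 0, "z": 0.6, "rx": 0, "ry": 0, "rz": 0},
    {"x": 0, "y": 0, "z": 0.583, "rx": 0, "ry": 0, "rz": 0},
    {"x": -0.027, "y": -0.29, "z": 0, "rx": 0, "ry": 0, "rz": -0.346},
    {"x": -0.027, "y": -0.29, "z": 0, "rx": 0, "ry": 0, "rz": -0.346},
    {"x": -0.027, "y": -0.29, "z": 0, "rx": 0, "ry": 0, "rz": -0.346},
    {"x": -0.027, "y": -0.29, "z": 0, "rx": 0, "ry": 0, "rz": -0.346},
    {"x": -0.027, "y": -0.29, "z": 0, "rx": 0, "ry": 0, "rz": -0.346},
    {"x": -0.027, "y": -0.29, "z": 0, "rx": 0, "ry": 0, "rz": -0.346},
    {"x": -0.027, "y": -0.29, "z": 0, "rx": 0, "ry": 0, "rz": -0.346},
    {"x": -0.027, "y": -0.29, "z": 0, "rx": 0, "ry": 0, "rz": -0.346},
    {"x": -0.027, "y": -0.29, "z": 0, "rx": 0, "ry": 0, "rz": -0.346},
    {"x": 0, "y": 0, "z": 0, "rx": 0, "ry": 0, "rz": 0},
    {"x": 0, "y": 0, "z": 0, "rx": 0, "ry": 0, "rz": 0},
  ],
)

```text
t: 9.32
tool_pos: [0.4931, -0.0789, 0.3989]
orientation: [[0.581, -0.814, -0.001], [-0.814, -0.581, 0.001], [-0.001, 0.001, -1.0]]
contact_force: [1.0, 0.9, -3.2]
opening: 0.013
grip_force: 59.1
```

```bash
python3 - <<'E'
from nestfit import *
p,d,W,o=wristcloud("w2");print(o["tool_pos"].round(4),o["orientation"].round(3).tolist(),o["contact_force"],o["opening"])
tab=(d>0)&(abs(W[...,2])<.012);print("table",np.median(W[tab][:,2]))
L=(W-[.53,-.135,.045])@nestR(np.radians(-54.6)); m=(d>0)&(abs(L)<[.12,.12,.16]).all(-1);print(m.sum())
fit(L[m],"w")
# carrier in tool frame
Tl=(W-o["tool_pos"])@o["orientation"]
hsv=cv2.cvtColor(p,cv2.COLOR_RGB2HSV);b=(d>0)&(hsv[...,0]>100)&(hsv[...,0]<125)&(hsv[...,1]>120)&(abs(Tl[...,2]-.179)<.012)
print("plate in tool",cv2.minAreaRect((Tl[b][:,:2]*1000).astype(np.float32)),b.sum(),np.median(Tl[b][:,2]),np.percentile(Tl[b],[1,99],axis=0).round(4).tolist())
cv2.imwrite("pics/w2.png",p[:,:,::-1])
E
```

```text
[ 0.4931 -0.0789  0.3989] [[0.581, -0.814, -0.001], [-0.814, -0.581, 0.001], [-0.001, 0.001, -1.0]] [ 0.95607103  0.91989658 -3.18087805] 0.01296320413992762
table 0.0008962861748206263
43063
w z0 3.7 slopes [-0.0018  0.0033  0.0037] x [-40.8 -39.7  60.6  61.6] y [-75.1 -73.4  81.2  83.1]
  wall x [-48.1 -44.7 -42.3] y [-69.6  76.9] slope -0.0055 888
  wall x [29.5 32.9 35.3] y [-68.9  77.5] slope -0.0098 1204
  key y 6.97 7.14 348
plate in tool ((3.0127315521240234, -0.056461334228515625), (52.031150817871094, 118.86447143554688), 0.23791146278381348) 10099 0.17868178782856983 [[-0.0201, -0.0572, 0.1773], [0.0281, 0.0569, 0.1801]]
```

View pics/w2.png

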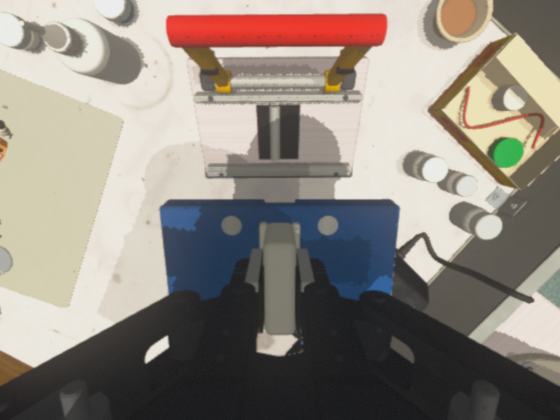

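The wrist view shows the plate held squarely, with its front edge at row 200. Ahead of it is the nest with the key at about (277,131) and the open frame's red bar at row 30. Next I'll tilt and go to 30 mm above the floor.

Request:
send_rows(
  steps=[
    {"x": -0.0197, "y": 0.0407, "z": -0.244, "rx": -0.0815, "ry": -0.058, "rz": 0.005},
    {"x": -0.0197, "y": 0.0407, "z": -0.244, "rx": -0.0815, "ry": -0.058, "rz": 0.005},
    {"x": -0.0197, "y": 0.0407, "z": -0.244, "rx": -0.0815, "ry": -0.058, "rz": 0},
    {"x": -0.0197, "y": 0.0407, "z": -0.244, "rx": -0.0815, "ry": -0.058, "rz": 0},
    {"x": -0.0197, "y": 0.0407, "z": -0.244, "rx": -0.0815, "ry": -0.058, "rz": 0},
    {"x": -0.0197, "y": 0.0407, "z": -0.244, "rx": -0.0815, "ry": -0.058, "rz": 0},
    {"x": -0.0197, "y": 0.0407, "z": -0.244, "rx": -0.0815, "ry": -0.058, "rz": 0},
    {"x": -0.0197, "y": 0.0407, "z": -0.244, "rx": -0.0815, "ry": -0.058, "rz": 0},
    {"x": 0, "y": 0, "z": 0, "rx": 0, "ry": 0, "rz": 0},
    {"x": 0, "y": 0, "z": 0, "rx": 0, "ry": 0, "rz": 0},
  ],
)

```text
t: 10.62
tool_pos: [0.4819, -0.0544, 0.2541]
orientation: [[0.538, -0.812, 0.227], [-0.748, -0.584, -0.316], [0.389, 0.0, -0.921]]
contact_force: [-0.4, 0.5, -3.6]
opening: 0.0126
grip_force: 59.1
```

```bash
cat >> h.py <<'E'
T0=np.array([.5322,-.1258,.0454]);RN=nestR(np.radians(-54.3))
def st():
    o=manip.get_obs();R=o["orientation"]
    print("t",o["t"],"rel (mm)",((o["tool_pos"]-T0)@RN*1e3-[0,0,195]).round(2),"F nest",(o["contact_force"]@RN).round(1),"open",round(o["opening"],4))
    from scipy.spatial.transform import Rotation as Ro
    des=RN@np.diag([1,-1,-1]);print("rot err to fix (norm)",(Ro.from_matrix(des@R.T).as_rotvec()/.5).round(4))
    print("unit mm nest->norm  x",(RN[:,0]/75).round(5),"y",(RN[:,1]/75).round(5),"z",(RN[:,2]/75).round(5))
E
python3 -c "
from h import *
st()"
```

```text
t 10.625 rel (mm) [ 0.89  0.82 31.22] F nest [-2.  -0.  -3.1] open 0.0126
rot err to fix (norm) [ 0.0003 -0.0009 -0.0012]
unit mm nest->norm  x [ 0.00717 -0.00997  0.00519] y [0.01083 0.00778 0.     ] z [-0.00303  0.00422  0.01228]
```

Request:
send_rows(
  steps=[
    {"x": -0.0031, "y": -0.0141, "z": -0.0538, "rx": 0, "ry": 0, "rz": 0},
    {"x": 0.0121, "y": -0.0169, "z": -0.0491, "rx": 0, "ry": 0, "rz": 0},
    {"x": 0.0121, "y": -0.0169, "z": -0.0491, "rx": 0, "ry": 0, "rz": 0},
    {"x": 0.0121, "y": -0.0169, "z": -0.0491, "rx": 0, "ry": 0, "rz": 0},
    {"x": 0.0121, "y": -0.0169, "z": -0.0491, "rx": 0, "ry": 0, "rz": 0},
    {"x": 0.0, "y": 0, "z": 0, "rx": 0, "ry": 0, "rz": 0},
  ],
)

```text
t: 11.38
tool_pos: [0.4847, -0.0611, 0.2341]
orientation: [[0.538, -0.812, 0.225], [-0.748, -0.583, -0.318], [0.389, 0.002, -0.921]]
contact_force: [-0.4, -0.6, -3.5]
opening: 0.0125
grip_force: 59.2
```

```bash
python3 -c "
from h import *
st()"
```

```text
t 11.375 rel (mm) [-0.45 -0.84 10.04] F nest [-1.1 -0.7 -3.3] open 0.0125
rot err to fix (norm) [ 0.0024 -0.004   0.0013]
unit mm nest->norm  x [ 0.00717 -0.00997  0.00519] y [0.01083 0.00778 0.     ] z [-0.00303  0.00422  0.01228]
```

Request:
send_rows(
  steps=[
    {"x": 0.0147, "y": -0.0023, "z": -0.0246, "rx": 0.002, "ry": -0.004, "rz": 0},
    {"x": 0.006, "y": -0.0085, "z": -0.0246, "rx": 0, "ry": 0, "rz": 0},
    {"x": 0.003, "y": -0.0042, "z": -0.0123, "rx": 0, "ry": 0, "rz": 0},
    {"x": 0, "y": 0, "z": 0, "rx": 0, "ry": 0, "rz": 0},
  ],
)

```text
t: 11.88
tool_pos: [0.4865, -0.0621, 0.2298]
orientation: [[0.537, -0.812, 0.228], [-0.748, -0.583, -0.316], [0.39, -0.001, -0.921]]
contact_force: [0.2, 0.0, -4.5]
opening: 0.0129
grip_force: 59.2
```

```bash
python3 -c "
from h import *
st()"
```

```text
t 11.875 rel (mm) [-0.4   0.08  5.38] F nest [-1.7  0.1 -4.2] open 0.0129
rot err to fix (norm) [-0.      0.0015  0.001 ]
unit mm nest->norm  x [ 0.00717 -0.00997  0.00519] y [0.01083 0.00778 0.     ] z [-0.00303  0.00422  0.01228]
```

Request:
send_rows(
  steps=[
    {"x": 0.003, "y": -0.0042, "z": -0.0123, "rx": 0, "ry": 0, "rz": 0},
    {"x": 0.003, "y": -0.0042, "z": -0.0123, "rx": 0, "ry": 0, "rz": 0},
    {"x": 0, "y": 0, "z": 0, "rx": 0, "ry": 0, "rz": 0},
  ],
)

```text
t: 12.25
tool_pos: [0.487, -0.0627, 0.2279]
orientation: [[0.537, -0.812, 0.228], [-0.748, -0.583, -0.316], [0.39, -0.001, -0.921]]
contact_force: [0.2, 0.0, -3.4]
opening: 0.0129
grip_force: 59.2
```

```bash
python3 -c "
from h import *
st()"
```

```text
t 12.25 rel (mm) [-0.41  0.07  3.36] F nest [-1.2  0.1 -3.1] open 0.0129
rot err to fix (norm) [0.     0.0014 0.001 ]
unit mm nest->norm  x [ 0.00717 -0.00997  0.00519] y [0.01083 0.00778 0.     ] z [-0.00303  0.00422  0.01228]
```

Request:
send_rows(
  steps=[
    {"x": 0.003, "y": -0.0042, "z": -0.0123, "rx": 0, "ry": 0, "rz": 0},
    {"x": 0.003, "y": -0.0042, "z": -0.0123, "rx": 0, "ry": 0, "rz": 0},
    {"x": 0, "y": 0, "z": 0, "rx": 0, "ry": 0, "rz": 0},
  ],
)

```text
t: 12.62
tool_pos: [0.4874, -0.0633, 0.2261]
orientation: [[0.537, -0.812, 0.228], [-0.748, -0.583, -0.316], [0.39, -0.001, -0.921]]
contact_force: [0.1, 0.1, -4.1]
opening: 0.013
grip_force: 59.2
```

```bash
python3 -c "
from h import *
st()"
```

```text
t 12.625 rel (mm) [-0.42  0.07  1.36] F nest [-1.6  0.2 -3.7] open 0.013
rot err to fix (norm) [0.     0.0013 0.001 ]
unit mm nest->norm  x [ 0.00717 -0.00997  0.00519] y [0.01083 0.00778 0.     ] z [-0.00303  0.00422  0.01228]
```

Request:
send_rows(
  steps=[
    {"x": 0.003, "y": -0.0042, "z": -0.0123, "rx": 0, "ry": 0, "rz": 0},
    {"x": 0, "y": 0, "z": 0, "rx": 0, "ry": 0, "rz": 0},
  ],
)

```text
t: 12.88
tool_pos: [0.4877, -0.0636, 0.2253]
orientation: [[0.537, -0.812, 0.228], [-0.748, -0.583, -0.316], [0.39, -0.001, -0.921]]
contact_force: [-0.1, 0.2, -3.2]
opening: 0.0133
grip_force: 59.2
```

Request:
send_rows(
  steps=[
    {"x": 0.003, "y": -0.0042, "z": -0.0123, "rx": 0, "ry": 0, "rz": 0},
    {"x": 0, "y": 0, "z": 0, "rx": 0, "ry": 0, "rz": 0},
  ],
)

```text
t: 13.12
tool_pos: [0.4876, -0.0637, 0.2252]
orientation: [[0.537, -0.812, 0.229], [-0.748, -0.583, -0.316], [0.391, -0.001, -0.921]]
contact_force: [-8.7, 7.4, 7.2]
opening: 0.0126
grip_force: 61.3
```

```bash
python3 -c "
from h import *
st()"
```

```text
t 13.125 rel (mm) [-0.43  0.06  0.36] F nest [-7.4 -2.8 10.9] open 0.0126
rot err to fix (norm) [0.0002 0.0037 0.0003]
unit mm nest->norm  x [ 0.00717 -0.00997  0.00519] y [0.01083 0.00778 0.     ] z [-0.00303  0.00422  0.01228]
```

Request:
send_rows(
  steps=[
    {"x": 0.0015, "y": -0.0021, "z": -0.006, "rx": 0, "ry": 0, "rz": 0},
    {"x": 0, "y": 0, "z": 0, "rx": 0, "ry": 0, "rz": 0},
    {"x": 0, "y": 0, "z": 0, "rx": 0, "ry": 0, "rz": 0},
  ],
)

```text
t: 13.5
tool_pos: [0.4875, -0.0637, 0.2251]
orientation: [[0.536, -0.812, 0.229], [-0.748, -0.583, -0.316], [0.391, -0.002, -0.92]]
contact_force: [-14.0, 10.5, 12.4]
opening: 0.0131
grip_force: 62.4
```

```bash
python3 -c "
from h import *
st()"
```

```text
t 13.5 rel (mm) [-0.46 -0.03  0.34] F nest [-10.6  -5.2  17.9] open 0.0131
rot err to fix (norm) [0.0004 0.0046 0.0002]
unit mm nest->norm  x [ 0.00717 -0.00997  0.00519] y [0.01083 0.00778 0.     ] z [-0.00303  0.00422  0.01228]
```

Request:
send_rows(
  hand=1,
  steps=[
    {"x": 0, "y": 0, "z": 0, "rx": 0, "ry": 0, "rz": 0},
    {"x": 0, "y": 0, "z": 0, "rx": 0, "ry": 0, "rz": 0},
    {"x": 0, "y": 0, "z": 0, "rx": 0, "ry": 0, "rz": 0},
    {"x": 0, "y": 0, "z": 0, "rx": 0, "ry": 0, "rz": 0},
    {"x": -0.0303, "y": 0.0422, "z": 0.1228, "rx": 0, "ry": 0, "rz": 0},
    {"x": -0.0909, "y": 0.1266, "z": 0.3684, "rx": 0, "ry": 0, "rz": 0},
    {"x": -0.0909, "y": 0.1266, "z": 0.3684, "rx": 0, "ry": 0, "rz": 0},
    {"x": -0.0909, "y": 0.1266, "z": 0.3684, "rx": 0, "ry": 0, "rz": 0},
    {"x": -0.0909, "y": 0.1266, "z": 0.3684, "rx": 0, "ry": 0, "rz": 0},
    {"x": 0, "y": 0, "z": 0, "rx": 0, "ry": 0, "rz": 0},
  ],
)

```text
t: 14.75
tool_pos: [0.4587, -0.022, 0.3464]
orientation: [[0.536, -0.811, 0.233], [-0.748, -0.585, -0.314], [0.391, -0.006, -0.92]]
contact_force: [0.5, 0.5, -0.3]
opening: 0.0854
grip_force: 0.0
```

```bash
cat > chk.py <<'E'
from h import *
import sys
st()
o0=np.array([.53,-.135,.045])+nestR(np.radians(-54.6))@[-.0063,.004,.00285]
def chk(n,tag):
    if n=="wrist": p,d,W,_=wristcloud(tag)
    else: p,d=imaging.read_camera(n);W=cloud(p,d,imaging.get_calibration(n))
    L=(W-o0)@RN;hsv=cv2.cvtColor(p,cv2.COLOR_RGB2HSV)
    b=(d>0)&(hsv[...,0]>100)&(hsv[...,0]<125)&(hsv[...,1]>120)&(abs(L)<[.05,.1,.04]).all(-1)
    q=L[b];s=np.linalg.lstsq(np.c_[q[:,:2],np.ones(len(q))],q[:,2],rcond=None)[0]
    print(n,"plate top",(np.median(q,0)*1e3).round(1),"slopes",s.round(4),"rect",cv2.minAreaRect((q[:,:2]*1e3).astype(np.float32)))
    f=(d>0)&(abs(L[...,0])<.03)&(abs(abs(L[...,1])-.073)<.004)&(abs(L[...,2])<.01);print("  floor z",(np.median(L[f][:,2])*1e3).round(2),f.sum())
    r=(d>0)&((hsv[...,0]<8)|(hsv[...,0]>172))&(hsv[...,1]>170)&(abs(L)<[.16,.07,.16]).all(-1)
    if r.sum()>30:
        m=np.median(L[r],0);print("  bar",(m*1e3).round(1),"angle~",np.arctan2(m[2]-.022-.004,.056-m[0]).round(3))
    cv2.imwrite(f"pics/{tag}_{n}.png",p[:,:,::-1])
for n in sys.argv[2:]:chk(n,sys.argv[1])
E
python3 chk.py c1 wrist top scene
```

```text
t 14.75 rel (mm) [8.0000e-02 8.6000e-01 1.3177e+02] F nest [-0.2  0.7 -0.2] open 0.0854
rot err to fix (norm) [-0.0047  0.0119 -0.0027]
unit mm nest->norm  x [ 0.00717 -0.00997  0.00519] y [0.01083 0.00778 0.     ] z [-0.00303  0.00422  0.01228]
wrist plate top [ 3.2  1.4 16.8] slopes [-0.0005  0.001   0.0168] rect ((0.8701114654541016, 3.963237762451172), (58.40628433227539, 116.25863647460938), 0.2733461558818817)
  floor z 0.85 991
  bar [106.4  -3.2 128.6] angle~ 2.028
top plate top [ 3.6 -7.4 17.3] slopes [-0.0314  0.0003  0.0172] rect ((1.1644115447998047, 1.4431419372558594), (115.8215103149414, 59.06227111816406), 89.87652587890625)
  floor z 1.41 267
  bar [109.1  -3.6 128.8] angle~ 2.048
scene plate top [-2.4 14.9 16.3] slopes [0.0142 0.0001 0.0163] rect ((-0.11261940002441406, 4.121204376220703), (59.75127410888672, 117.59099578857422), 0.2770663797855377)
  floor z 0.6 190
  bar [105.1  28.3 127.6] angle~ 2.021
```

View pics/c1_wrist.png

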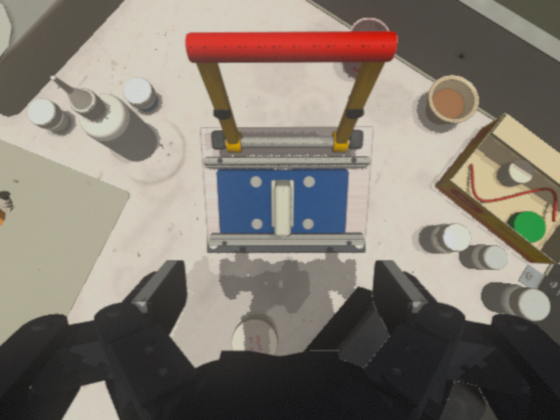

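The wrist view shows the plate lying square between the walls (about (283,200)), with the frame back at (290,46) and the bystanders untouched. The plate top is 16.0 mm above the floor and flat, so it is fully home. Now I'll go behind the bar with the fingers shut.

Request:
send_rows(
  hand=-1,
  steps=[
    {"x": 0, "y": 0, "z": 0.28, "rx": 0.0815, "ry": 0.058, "rz": 0},
    {"x": 0, "y": 0, "z": 0.28, "rx": 0.0815, "ry": 0.058, "rz": 0},
    {"x": 0, "y": 0, "z": 0.28, "rx": 0.0815, "ry": 0.058, "rz": 0},
    {"x": 0, "y": 0, "z": 0.28, "rx": 0.0815, "ry": 0.058, "rz": 0},
    {"x": 0.259, "y": -0.378, "z": 0, "rx": 0.0815, "ry": 0.058, "rz": 0},
    {"x": 0.259, "y": -0.378, "z": 0, "rx": 0.0815, "ry": 0.058, "rz": 0},
    {"x": 0.259, "y": -0.378, "z": 0, "rx": 0.0815, "ry": 0.058, "rz": 0},
    {"x": 0.259, "y": -0.378, "z": 0, "rx": 0.0815, "ry": 0.058, "rz": 0},
    {"x": 0.259, "y": -0.378, "z": 0, "rx": 0, "ry": 0, "rz": 0},
    {"x": 0.259, "y": -0.378, "z": 0, "rx": 0, "ry": 0, "rz": 0},
    {"x": 0, "y": 0, "z": 0, "rx": 0, "ry": 0, "rz": 0},
    {"x": 0, "y": 0, "z": 0, "rx": 0, "ry": 0, "rz": 0},
  ],
)

```text
t: 16.4
tool_pos: [0.575, -0.1932, 0.4265]
orientation: [[0.582, -0.813, 0.0], [-0.813, -0.582, 0.001], [-0.001, -0.001, -1.0]]
contact_force: [-0.9, 0.3, -0.5]
opening: -0.0
grip_force: 0.0
```

```bash
cat > plan.py <<'E'
from h import *
from scipy.spatial.transform import Rotation as Ro
o0=np.array([.5293,-.127,.0451]);psi=np.radians(-54.3);hv=np.array([np.cos(psi),np.sin(psi)]);yv=np.array([-hv[1],hv[0]])
o=manip.get_obs();p=o["tool_pos"];q=p[:2]-o0[:2]
print("t",o["t"],"tip h,y,z mm",(q@hv*1e3).round(1),(q@yv*1e3).round(1),((p[2]-.173)*1e3).round(1),"F",o["contact_force"].round(1))
des=np.stack([np.r_[hv,0],-np.r_[yv,0],[0,0,-1]],1);print("rot fix norm",(Ro.from_matrix(des@o["orientation"].T).as_rotvec()/.5).round(4), "1mm h norm",(hv/75).round(5))
for a in np.arange(2.05,-.01,-.1):
    e=a-.4;print(round(a,2),"bar h",round(43-112*np.cos(e),1),"z",round(87.1+112*np.sin(e),1),end=" | ")
E
python3 plan.py
```

```text
t 16.4 tip h,y,z mm 80.4 -1.5 253.5 F [-0.9  0.3 -0.5]
rot fix norm [-0.003  -0.      0.0033] 1mm h norm [ 0.00778 -0.01083]
2.05 bar h 51.9 z 198.7 | 1.95 bar h 40.7 z 199.1 | 1.85 bar h 29.5 z 198.3 | 1.75 bar h 18.5 z 196.4 | 1.65 bar h 7.7 z 193.4 | 1.55 bar h -2.8 z 189.3 | 1.45 bar h -12.7 z 184.3 | 1.35 bar h -22.1 z 178.2 | 1.25 bar h -30.9 z 171.2 | 1.15 bar h -38.9 z 163.4 | 1.05 bar h -46.2 z 154.9 | 0.95 bar h -52.5 z 145.6 | 0.85 bar h -57.9 z 135.8 | 0.75 bar h -62.2 z 125.5 | 0.65 bar h -65.5 z 114.8 | 0.55 bar h -67.7 z 103.8 | 0.45 bar h -68.9 z 92.7 | 0.35 bar h -68.9 z 81.5 | 0.25 bar h -67.7 z 70.4 | 0.15 bar h -65.5 z 59.4 | 0.05 bar h -62.2 z 48.7 |
```

Request:
send_rows(
  steps=[
    {"x": 0, "y": 0, "z": -0.53, "rx": 0, "ry": 0, "rz": 0},
    {"x": 0, "y": 0, "z": -0.53, "rx": 0, "ry": 0, "rz": 0},
    {"x": -0.0654, "y": 0.091, "z": 0, "rx": 0, "ry": 0, "rz": 0},
    {"x": -0.0654, "y": 0.091, "z": 0, "rx": 0, "ry": 0, "rz": 0},
    {"x": -0.0654, "y": 0.091, "z": 0, "rx": 0, "ry": 0, "rz": 0},
    {"x": -0.0654, "y": 0.091, "z": 0, "rx": 0, "ry": 0, "rz": 0},
    {"x": -0.0654, "y": 0.091, "z": 0, "rx": 0, "ry": 0, "rz": 0},
    {"x": -0.0654, "y": 0.091, "z": 0, "rx": 0, "ry": 0, "rz": 0},
    {"x": -0.0661, "y": 0.092, "z": -0.0667, "rx": 0, "ry": 0, "rz": 0},
    {"x": -0.0661, "y": 0.092, "z": -0.0667, "rx": 0, "ry": 0, "rz": 0},
    {"x": -0.0661, "y": 0.092, "z": -0.0667, "rx": 0, "ry": 0, "rz": 0},
    {"x": -0.0661, "y": 0.092, "z": -0.0667, "rx": 0, "ry": 0, "rz": 0},
  ],
)

```text
t: 17.9
tool_pos: [0.5253, -0.124, 0.3276]
orientation: [[0.583, -0.813, 0.002], [-0.813, -0.583, 0.001], [0.0, -0.002, -1.0]]
contact_force: [1.6, -1.4, 0.6]
opening: -0.0001
grip_force: 1.0
```

```bash
python3 plan.py|head -2
```

```text
t 17.9 tip h,y,z mm -4.7 -1.5 154.6 F [ 1.6 -1.4  0.6]
rot fix norm [-0.0022  0.0031  0.0022] 1mm h norm [ 0.00778 -0.01083]
```

Request:
send_rows(
  steps=[
    {"x": -0.0467, "y": 0.065, "z": -0.088, "rx": 0, "ry": 0, "rz": 0},
    {"x": -0.0467, "y": 0.065, "z": -0.088, "rx": 0, "ry": 0, "rz": 0},
    {"x": -0.0467, "y": 0.065, "z": -0.088, "rx": 0, "ry": 0, "rz": 0},
    {"x": -0.0467, "y": 0.065, "z": -0.088, "rx": 0, "ry": 0, "rz": 0},
    {"x": -0.0467, "y": 0.065, "z": -0.088, "rx": 0, "ry": 0, "rz": 0},
  ],
)

```text
t: 18.52
tool_pos: [0.5083, -0.1002, 0.2946]
orientation: [[0.583, -0.813, 0.003], [-0.813, -0.583, -0.0], [0.002, -0.002, -1.0]]
contact_force: [4.5, -7.2, -4.1]
opening: 0.0001
grip_force: 4.2
```

Request:
send_rows(
  steps=[
    {"x": -0.0156, "y": 0.0217, "z": 0, "rx": 0, "ry": 0, "rz": 0},
    {"x": 0, "y": 0, "z": 0, "rx": 0, "ry": 0, "rz": 0},
  ],
)

```text
t: 18.77
tool_pos: [0.5077, -0.0994, 0.2941]
orientation: [[0.583, -0.813, 0.003], [-0.813, -0.583, -0.002], [0.003, -0.002, -1.0]]
contact_force: [7.9, -10.0, -9.6]
opening: 0.0003
grip_force: 6.1
```

```bash
python3 plan.py|head -2; python3 chk.py c2 top scene
```

```text
t 18.775 tip h,y,z mm -35.0 -1.4 121.1 F [  7.9 -10.   -9.6]
rot fix norm [0.0033 0.0064 0.0019] 1mm h norm [ 0.00778 -0.01083]
t 18.775 rel (mm) [63.93 -4.44 48.03] F nest [  8.    0.6 -13.8] open 0.0003
rot err to fix (norm) [-0.6466 -0.4602  0.0012]
unit mm nest->norm  x [ 0.00717 -0.00997  0.00519] y [0.01083 0.00778 0.     ] z [-0.00303  0.00422  0.01228]
top plate top [ 11.5 -55.3  16.7] slopes [ 0.0002 -0.0009  0.0167] rect ((11.519116401672363, -55.28227233886719), (0.0, 0.0), 0.0)
  floor z 1.27 117
  bar [ -7.  -39.6 121.5] angle~ 0.988
scene plate top [-5.9 18.5 16.6] slopes [0.0096 0.0013 0.0164] rect ((-0.7720756530761719, 4.0548858642578125), (117.75835418701172, 59.58390808105469), 89.3834228515625)
  floor z 0.55 188
  bar [ -9.3   0.9 120.5] angle~ 0.966
```

Request:
send_rows(
  steps=[
    {"x": 0.0934, "y": -0.13, "z": 0, "rx": 0, "ry": 0, "rz": 0},
    {"x": 0, "y": 0, "z": 0.6, "rx": 0, "ry": 0, "rz": 0},
    {"x": 0, "y": 0, "z": 0.05, "rx": 0.003, "ry": 0.006, "rz": 0},
    {"x": -0.136, "y": 0.1895, "z": 0, "rx": 0, "ry": 0, "rz": 0},
    {"x": -0.136, "y": 0.1895, "z": 0, "rx": 0, "ry": 0, "rz": 0},
    {"x": 0, "y": 0, "z": 0, "rx": 0, "ry": 0, "rz": 0},
  ],
)

```text
t: 19.62
tool_pos: [0.4926, -0.0786, 0.3434]
orientation: [[0.584, -0.812, -0.002], [-0.812, -0.584, 0.003], [-0.004, 0.0, -1.0]]
contact_force: [-0.1, -0.4, 0.1]
opening: 0.0001
grip_force: 0.0
```

```bash
python3 plan.py|head -2
```

```text
t 19.625 tip h,y,z mm -60.8 -1.6 170.4 F [-0.1 -0.4  0.1]
rot fix norm [-0.0058 -0.0042 -0.0016] 1mm h norm [ 0.00778 -0.01083]
```

Request:
send_rows(
  steps=[
    {"x": -0.0024, "y": 0.0033, "z": -0.08, "rx": 0, "ry": 0, "rz": 0},
    {"x": -0.0024, "y": 0.0033, "z": -0.08, "rx": 0, "ry": 0, "rz": 0},
    {"x": -0.0024, "y": 0.0033, "z": -0.08, "rx": 0, "ry": 0, "rz": 0},
    {"x": -0.0024, "y": 0.0033, "z": -0.08, "rx": 0, "ry": 0, "rz": 0},
    {"x": -0.0024, "y": 0.0033, "z": -0.08, "rx": 0, "ry": 0, "rz": 0},
    {"x": -0.0024, "y": 0.0033, "z": -0.08, "rx": 0, "ry": 0, "rz": 0},
  ],
)

```text
t: 20.38
tool_pos: [0.4926, -0.0783, 0.3075]
orientation: [[0.583, -0.813, -0.001], [-0.813, -0.583, 0.003], [-0.003, -0.001, -1.0]]
contact_force: [-0.9, 0.9, 2.0]
opening: -0.0004
grip_force: 1.0
```

Request:
send_rows(
  steps=[
    {"x": -0.0024, "y": 0.0033, "z": -0.08, "rx": 0, "ry": 0, "rz": 0},
    {"x": -0.0024, "y": 0.0033, "z": -0.08, "rx": 0, "ry": 0, "rz": 0},
    {"x": -0.0024, "y": 0.0033, "z": -0.08, "rx": 0, "ry": 0, "rz": 0},
    {"x": -0.0024, "y": 0.0033, "z": -0.08, "rx": 0, "ry": 0, "rz": 0},
    {"x": 0, "y": 0, "z": -0.08, "rx": 0, "ry": 0, "rz": 0},
    {"x": 0, "y": 0, "z": -0.08, "rx": 0, "ry": 0, "rz": 0},
  ],
)

```text
t: 21.12
tool_pos: [0.4919, -0.0774, 0.2715]
orientation: [[0.583, -0.813, -0.001], [-0.813, -0.583, 0.002], [-0.003, -0.001, -1.0]]
contact_force: [-0.6, 0.3, 1.4]
opening: 0.0001
grip_force: 0.6
```

```bash
python3 plan.py|head -2; python3 chk.py c3 top
```

```text
t 21.125 tip h,y,z mm -62.1 -1.4 98.5 F [-0.6  0.3  1.4]
rot fix norm [-0.0049 -0.0019  0.0021] 1mm h norm [ 0.00778 -0.01083]
t 21.125 rel (mm) [30.15 -4.48 37.68] F nest [ 0.  -0.3  1.6] open 0.0001
rot err to fix (norm) [-0.6548 -0.4684  0.0018]
unit mm nest->norm  x [ 0.00717 -0.00997  0.00519] y [0.01083 0.00778 0.     ] z [-0.00303  0.00422  0.01228]
top plate top [nan nan nan] slopes [0. 0. 0.] rect ((0.0, 0.0), (0.0, 0.0), 0.0)
  floor z 1.45 140
  bar [-44.4 -46.5  78.1] angle~ 0.479
  return _methods._mean(a, axis=axis, dtype=dtype,
  ret = um.true_divide(
```

Request:
send_rows(
  steps=[
    {"x": 0, "y": 0, "z": -0.08, "rx": 0, "ry": 0, "rz": 0},
    {"x": 0, "y": 0, "z": -0.08, "rx": 0, "ry": 0, "rz": 0},
    {"x": 0, "y": 0, "z": -0.08, "rx": 0, "ry": 0, "rz": 0},
    {"x": 0, "y": 0, "z": -0.08, "rx": 0, "ry": 0, "rz": 0},
    {"x": 0, "y": 0, "z": -0.08, "rx": 0, "ry": 0, "rz": 0},
    {"x": 0, "y": 0, "z": -0.07, "rx": 0, "ry": 0, "rz": 0},
    {"x": 0, "y": 0, "z": -0.04, "rx": 0, "ry": 0, "rz": 0},
  ],
)

```text
t: 22.05
tool_pos: [0.4919, -0.0774, 0.2333]
orientation: [[0.583, -0.813, -0.001], [-0.813, -0.583, 0.002], [-0.003, -0.001, -1.0]]
contact_force: [-0.2, -1.6, 1.6]
opening: 0.0002
grip_force: 0.8
```

Request:
send_rows(
  steps=[
    {"x": 0, "y": 0, "z": -0.02, "rx": 0, "ry": 0, "rz": 0},
    {"x": 0, "y": 0, "z": -0.02, "rx": 0, "ry": 0, "rz": 0},
    {"x": 0, "y": 0, "z": -0.02, "rx": 0, "ry": 0, "rz": 0},
  ],
)

```text
t: 22.42
tool_pos: [0.492, -0.0773, 0.2292]
orientation: [[0.583, -0.813, -0.001], [-0.813, -0.583, 0.003], [-0.002, -0.001, -1.0]]
contact_force: [0.6, -1.2, 2.1]
opening: 0.0001
grip_force: 0.8
```

Request:
send_rows(
  steps=[
    {"x": 0, "y": 0, "z": -0.02, "rx": 0, "ry": 0, "rz": 0},
    {"x": 0, "y": 0, "z": -0.02, "rx": 0, "ry": 0, "rz": 0},
  ],
)

```text
t: 22.68
tool_pos: [0.492, -0.0773, 0.2261]
orientation: [[0.583, -0.813, -0.001], [-0.813, -0.583, 0.003], [-0.002, -0.001, -1.0]]
contact_force: [0.5, -0.6, 1.7]
opening: 0.0002
grip_force: 0.9
```

Request:
send_rows(
  steps=[
    {"x": 0, "y": 0, "z": -0.015, "rx": 0, "ry": 0, "rz": 0},
    {"x": 0, "y": 0, "z": -0.015, "rx": 0, "ry": 0, "rz": 0},
  ],
)

```text
t: 22.92
tool_pos: [0.4919, -0.0773, 0.2238]
orientation: [[0.583, -0.813, -0.001], [-0.813, -0.583, 0.003], [-0.003, -0.001, -1.0]]
contact_force: [0.6, -1.7, 3.0]
opening: -0.0002
grip_force: 1.7
```

Request:
send_rows(
  steps=[
    {"x": 0, "y": 0, "z": -0.013, "rx": 0, "ry": 0, "rz": 0},
    {"x": 0, "y": 0, "z": 0, "rx": 0, "ry": 0, "rz": 0},
  ],
)

```text
t: 23.18
tool_pos: [0.492, -0.0774, 0.2236]
orientation: [[0.583, -0.813, -0.0], [-0.813, -0.583, 0.002], [-0.002, -0.001, -1.0]]
contact_force: [-1.6, -0.2, 8.3]
opening: -0.0001
grip_force: 3.8
```

Request:
send_rows(
  steps=[
    {"x": 0, "y": 0, "z": -0.013, "rx": 0, "ry": 0, "rz": 0},
    {"x": 0, "y": 0, "z": 0, "rx": 0, "ry": 0, "rz": 0},
  ],
)

```text
t: 23.42
tool_pos: [0.492, -0.0774, 0.2234]
orientation: [[0.583, -0.812, 0.0], [-0.812, -0.583, 0.002], [-0.002, -0.001, -1.0]]
contact_force: [-3.2, 0.5, 14.0]
opening: -0.0
grip_force: 6.8
```

Request:
send_rows(
  steps=[
    {"x": 0, "y": 0, "z": 0.1, "rx": 0, "ry": 0, "rz": 0},
    {"x": 0, "y": 0, "z": 0.5, "rx": 0, "ry": 0, "rz": 0},
    {"x": 0, "y": 0, "z": 0.7, "rx": 0, "ry": 0, "rz": 0},
    {"x": 0, "y": 0, "z": 0.7, "rx": 0, "ry": 0, "rz": 0},
    {"x": -0.3, "y": 0.42, "z": 0, "rx": 0, "ry": 0, "rz": 0},
    {"x": -0.3, "y": 0.42, "z": 0, "rx": 0, "ry": 0, "rz": 0},
    {"x": 0, "y": 0, "z": 0, "rx": 0, "ry": 0, "rz": 0},
    {"x": 0, "y": 0, "z": 0, "rx": 0, "ry": 0, "rz": 0},
  ],
)

```text
t: 24.42
tool_pos: [0.4468, -0.0143, 0.3717]
orientation: [[0.583, -0.812, -0.001], [-0.812, -0.583, 0.003], [-0.003, -0.0, -1.0]]
contact_force: [0.4, -0.5, -0.3]
opening: -0.0
grip_force: 0.0
```

```bash
python3 chk.py c4 wrist top scene
```

```text
t 24.425 rel (mm) [ -2.18  -4.26 160.24] F nest [ 0.5  0.  -0.5] open -0.0
rot err to fix (norm) [-0.6549 -0.4697  0.0008]
unit mm nest->norm  x [ 0.00717 -0.00997  0.00519] y [0.01083 0.00778 0.     ] z [-0.00303  0.00422  0.01228]
wrist plate top [ 3.2 -2.4 16.9] slopes [0.0015 0.0015 0.0169] rect ((-0.9280052185058594, 4.249942779541016), (55.174156188964844, 116.42918395996094), 0.002982293488457799)
  floor z 0.81 1389
  bar [-54.2   0.6  28.7] angle~ 0.024
top plate top [ 26.4 -26.3  17. ] slopes [-0.0968 -0.0131  0.0182] rect ((25.983882904052734, -4.796913146972656), (121.70906829833984, 40.608970642089844), 70.95735931396484)
  floor z 1.2 178
scene plate top [-6.4 21.  16.4] slopes [ 0.0253 -0.002   0.0165] rect ((-0.2990436553955078, 10.78094482421875), (104.24961853027344, 58.540748596191406), 89.95797729492188)
  floor z 0.6 170
  bar [-57.5   1.2  27.8] angle~ 0.016
```

View pics/c4_scene.png

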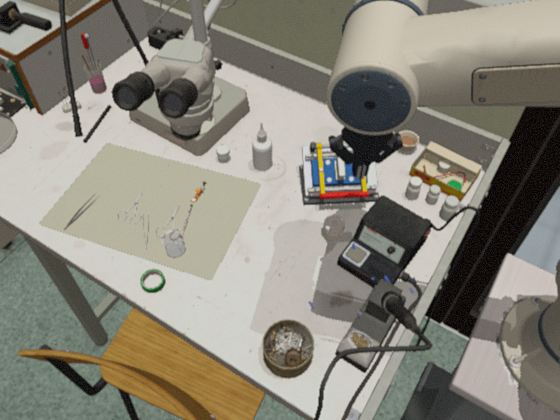

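The scene view shows the frame closed over the plate, with its red bar at about (345,193). The arm is clear and the bystanders are in place. The bar sits at its closed height, so the clamp angle is about 0.

```bash
python3 -c "
from h import *
print(manip.sign_off())"
```

```text
the job is handed in; nothing more can be done
None
```

The carrier is seated over the cross key, was pressed home at about 20 N, and is clamped with both pads down; the arm is clear and the job is handed in, but no verdict came back.

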